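# Set the beaker under the magnifier's path and hold the index plunger out

## Robot

A 6-joint arm with a two-finger parallel gripper is mounted at the origin on a cart in front of the work surface, level with it; the furniture and walls round the work are solid. World frame = base frame: x ahead of the robot, y to its left, z up, the work surface at z = 0. Lengths are in m, angles in rad, forces in N, time in s.
With the tool pointing down it reaches from about 0.325 to 0.75 m from the base axis. Payload 7.6 kg.
Tool frame: the origin (TCP) lies at the very end of the fingers, on their centre line; the grasp point (between the pads) lies 19 mm behind it; z points along the fingers, y is the line along which they close (so a half turn about z gives the same grasp; the last joint's range is limited). The gripper opens to 85 mm and grips with 20 to 120 N. Pads are 22 mm wide; open, the fingers measure 114 mm over their backs; the gripper's body (76 mm by 85 mm) begins 54 mm behind the grasp point. The pads swing forward as they close: fully open they stand 13 mm farther back than shut.
Start: joints at [1.069, 0.052, 1.401, -0, 1.689, -0.07], TCP at [0.22, 0.477, 0.231] pointing down, gripper open.
Joint ranges: [-2.9, 2.9], [-0.91, 2.17], [0.12, 2.37], [-1.06, 4.2], [0.26, 2.73], [-2.93, 2.93]. Speed limits (rad/s): [2.57, 2.57, 3.01, 3.14, 3.14, 3.14].

## Interface

Orientations are given as a unit quaternion [w, x, y, z].
In Python, from workcell import r gives the robot as it stands.
- The arm moves only by the shell command python3 -m jog 'ROWS' [FORCE]. ROWS is JSON, a list of rows, each an object with "delta_pos": the shift along the tool's x, y, z scaled (see below), a list of three; "yaw": the turn about the tool's z scaled (see below); "claw": the closure, from -1 (fully open) to 1 (shut). A call has exactly 10 rows; each row is the pose to reach, as a shift and turn from the pose commanded when the call began, along the tool's axes at that moment; what a row does not reach only later rows make up. The controller multiplies each number of a shift by 0.2 m and each number of a turn by 60 degrees. A row lasts 1/10 s, in which the tool goes at most 50 mm and 8.59 degrees, less where a joint would pass 70% of its speed; a pose out of reach is approached as far as the arm can. A call with a number of a shift or a turn outside -1 to 1 is refused whole. A call with a gripper value outside its range is refused whole. The fingers move at their own pace and stop on an object; FORCE is the grip in N (left out, the last holds). Time passes only in rows, so rows that repeat a pose let the fingers close, or fill a call up. It gives the time, the measured TCP pose, the force, the opening and the grip force at its end, in the units of the state.
- r.state(): the state, without advancing time (a new reading comes with each control period).
- r.camera(name): name is "scene" or "top"; returns (picture, depth): 420x560x3 uint8, red, green, blue; 420x560 float32, m along the optical axis (not along the pixel's ray), 0 where there is no reading.
- r.camera_model(name): a dict with "fx", "fy", "cx", "cy" (pixels), "D" ([k1, k2, p1, p2, k3] as OpenCV has them; the pictures are not rectified), "origin" and "rotation" of the camera in the world. Camera axes: x right, y up, looking along -z (the intrinsics and any distortion apply to the point x, -y, -z); pixel columns grow to the right and rows downward; lengths in m; the calibration is good to about 2 mm. A picture is of the moment at which its call begins. camera_model takes no time and is no camera call.
- r.close_job(): hands the job in; it is judged then, once.
The state is a dict: "time_s": time; "joint_positions": joint angles; "qvel": joint speeds; "effort": joint torques, N m; "tool_pos": TCP position; "tool_rot": TCP orientation; "ft_force": force on the tool from outside, world axes, zero at the start; "torque": the same for the moment, N m; "finger_gap": finger opening in m; "gripper_force": force on a finger pad.
Only numpy, scipy, OpenCV 4.12 (cv2) and the standard library are available. Lean on these libraries where they do the work, as an engineer would, in place of code of your own. Each camera call takes 0.05 s, during which the arm holds its last target. There are 200 camera calls.

## Task

Make the magnifier stand ready to be swung over the sample: slide the small glass beaker along the base plate from the round mark to the middle of the square mark, upright and without lifting it, and let go of it. Then pull the sprung index plunger straight up by its black knob as far as it goes, so that its pin is out of the seat hole, and keep it held there: the job finishes with the gripper still holding the plunger up. Leave the film can, the black lens and the vial beside the plate where they are.

Things in the scene. Friction and masses are not known exactly. Their poses are not given: they have to be found in the camera images.
- index_fixture: Fixed grey base plate 220 (x) by 260 (y) by 10 mm; origin on the bench, plate from x -90 to +130, y -130 to +130 mm; x points away from the robot (yaw within 0.2 rad). At x +85 a post with an index disc (diameter 86, top at 58 mm) and over it a fixed white arm (z 70-80) with a magnifier reaching to the far side. Plunger at x +55, y 0; marks at x -25, y +65 and -65 (which is which varies).
- beaker_centre (a point): Centre (half-way up) of the small clear glass beaker, 45 mm across the lip, about 42 mm at the foot, 55 mm high, 40 to 85 g, open at the top; loose; its foot is 27.5 mm below this point, on the plate. It starts standing on the round mark.
- round_centre (a point): Centre of the round mark, a thin black circle of 66 mm diameter, flush on the plate's top (z = 10 mm). Axes parallel to the plate's.
- square_centre (a point): Centre of the square mark, a thin black square outline of 66 mm side, flush on the plate's top (z = 10 mm); 130 mm from the round mark's centre along the plate's y. Where the beaker must stand. Axes parallel to the plate's.
- plunger (a joint): Travel of the sprung index plunger, straight up: 0 = pin seated 8 mm deep in its hole, 0.014 m = fully pulled, at its stop (pin tip 6 mm clear of the hole). A spring pulls it back down: about 5 N at the start of travel, 12 N at full travel; it does not latch and drops back when released.
- plunger_knob (a point): Centre of the plunger's black round knob, 26 mm diameter, 22 mm high, axis vertical; seated, this point is 113 mm above the bench; it rises with the plunger. Below the knob a sleeve of 19 mm diameter, 16 mm high (23 mm nut on its lowest 5 mm) stands on the white arm's top at z = 80 mm.
- film_can_centre (a point): Centre of the black film can, 33 mm diameter, 51 mm high, loose, on the bench left of the plate; leave it alone.
- optic_centre (a point): Centre of the black spare objective lens, 42 mm diameter, 31 mm high, loose, on the bench right of the plate; leave it alone.
- vial_centre (a point): Centre of the white-capped vial, 19 mm diameter, 52 mm high, loose, on the bench left of the plate; leave it alone.
Not all that is in view belongs to the job. What is shaped like the part that bears beaker_centre but green is not meant.

How it is judged:
By the outcome, as a careful person would: the job done as asked, in the order asked, and still so for the second after the job is handed in, while the arm keeps its last pose, push and grip.
It also fails if it takes over 42 s, if anything falls off the work surface, if the arm or the gripper's body presses on something with over 40 N, if the wrist force passes 120 N, or if a joint passes its speed limit or range.

## Working session

There is one attempt and no reset: what is moved stays moved. The work goes in short steps, Python scripts to look and compute and a shell command to move; the robot and the scene stay as the last step left them, time stands still between calls to the robot, and variables do not carry over. Pictures are saved under pics/ and viewed, at most 10 in all, crops included, and the job is handed in when it is done.

```bash
mkdir -p pics; python3 - <<'E'
from workcell import r
import cv2,numpy as np
for n in("scene","top"):
    p,d=r.camera(n); cv2.imwrite(f"pics/{n}0.png",p[:,:,::-1]); np.savez(f"/tmp/{n}0.npz",p=p,d=d)
    print(n,r.camera_model(n))
s=r.state();print(s)
E
```

```text
scene {'fx': 490.79160518670216, 'fy': 490.79160518670216, 'cx': 273.5219709615565, 'cy': 206.12113602543596, 'D': array([-0.03789257,  0.        ,  0.        ,  0.        ,  0.        ]), 'origin': array([0.18620161, 0.55614528, 0.91965137]), 'rotation': array([-0.29121441, -0.08972838,  0.29932113,  0.90418463])}
top {'fx': 451.7235560708546, 'fy': 451.7235560708546, 'cx': 276.3663180528396, 'cy': 212.9283295725262, 'D': array([-0.09670782,  0.        ,  0.        ,  0.        ,  0.        ]), 'origin': array([0.37450479, 0.04028345, 1.21425069]), 'rotation': array([-0.69652375, -0.05126934,  0.04345431,  0.71437935])}
{'time_s': 0.1, 'joint_positions': array([ 1.06866412e+00,  5.27713325e-02,  1.40160381e+00,  9.17333738e-06,
        1.68863462e+00, -7.02798382e-02]), 'qvel': array([ 0.00099658, -0.0030256 , -0.00232119,  0.00042391, -0.00337687,
        0.00154154]), 'effort': array([ 1.01349367e-03, -3.82585394e+01, -3.60984921e+01, -1.30271460e-04,
        4.78565940e-03, -2.43620769e-05]), 'tool_pos': array([0.2195769 , 0.47657717, 0.23056773]), 'tool_rot': array([-2.04405566e-04,  2.14251621e-01,  9.76778245e-01, -6.78446932e-04]), 'ft_force': array([ 0.73993766, -0.43548442,  0.26302923]), 'torque': array([-0.01374371,  0.02229214, -0.02448602]), 'gripper_force': 0.0, 'finger_gap': 0.08546393874104238}
```

View pics/scene0.png

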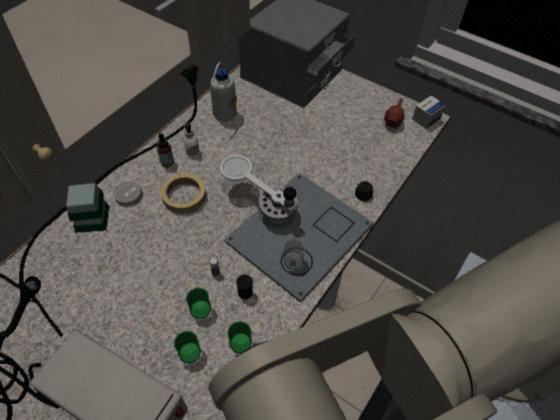

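View pics/top0.png

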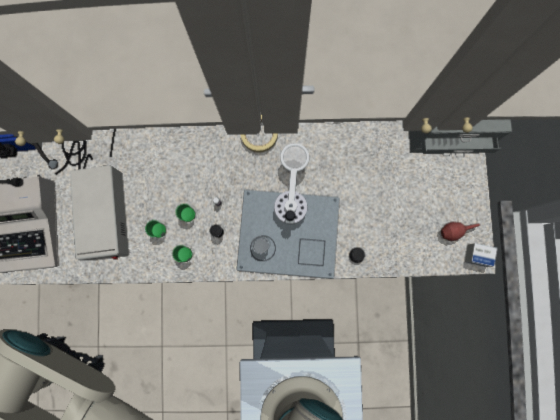

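The scene view shows the clear beaker at about (296,260) on the round mark, the square mark at (334,223) and the knob at (290,195). In the top view the beaker and round mark are at (262,247), the square at (312,252), the knob at (290,215), the can at (217,231), the vial at (216,201) and the lens at (357,255).
Beaker candidates in the top view are three green ones at (187,213), (156,230) and (182,254), and one clear one at (262,247). The clear one on the round mark fits. I'll confirm it in a crop.

```bash
cat > h.py <<'E'
import numpy as np,cv2
from scipy.spatial.transform import Rotation as R
from workcell import r
def ray(n,px):
    m=r.camera_model(n);K=np.array([[m['fx'],0,m['cx']],[0,m['fy'],m['cy']],[0,0,1]])
    u=cv2.undistortPoints(np.array(px,float).reshape(-1,1,2),K,m['D']).reshape(-1,2)
    v=np.c_[u[:,0],-u[:,1],-np.ones(len(u))]
    q=m['rotation'];return m['origin'],R.from_quat([q[1],q[2],q[3],q[0]]).apply(v)
def on(n,px,z):
    o,v=ray(n,px);return o+v*((z-o[2])/v[:,2])[:,None]
def proj(n,P):
    m=r.camera_model(n);K=np.array([[m['fx'],0,m['cx']],[0,m['fy'],m['cy']],[0,0,1]]);q=m['rotation']
    c=R.from_quat([q[1],q[2],q[3],q[0]]).inv().apply(np.atleast_2d(P)-m['origin'])*[1,-1,-1]
    return cv2.projectPoints(c,np.zeros(3),np.zeros(3),K,m['D'])[0].reshape(-1,2)
E
python3 - <<'E'
from h import *
np.set_printoptions(precision=4,suppress=True)
print(on("top",[(244,191),(338,196),(333,276),(238,270)],.01)[:,:2],"corners top")
print(on("scene",[(300,177),(371,226),(301,292),(227,239)],.01)[:,:2],"corners scene")
for n,b in(("top",(225,180,350,285)),("scene",(220,170,380,300))):
    p=np.load(f"/tmp/{n}0.npz")['p'];x0,y0,x1,y1=b
    c=p[y0:y1,x0:x1];cv2.imwrite(f"pics/{n}c.png",cv2.resize(c,None,fx=5,fy=4.5 if 0 else 5,interpolation=cv2.INTER_CUBIC)[:600,:,::-1] )
    g=cv2.cvtColor(c,cv2.COLOR_RGB2GRAY)
    hsv=cv2.cvtColor(c,cv2.COLOR_RGB2HSV)
    # knob: darkest blob
    m=(g<30).astype(np.uint8)
    k,l,s,ce=cv2.connectedComponentsWithStats(m)
    for i in range(1,k):
        if s[i,4]>25:print(n,"dark",ce[i]+[x0,y0],s[i])
for n,px in(("top",(290,215)),("scene",(290,195))):print(n,"knob",on(n,[px],.113))
for n,a,b in(("top",(312,252),(263,248)),("scene",(334,223.5),(297,261))):print(n,"sq,round",on(n,[a,b],.01))
E
```

```text
[[ 0.5994  0.1379]
 [ 0.5789 -0.1161]
 [ 0.3649 -0.094 ]
 [ 0.387   0.1572]] corners top
[[ 0.5657 -0.1052]
 [ 0.3573 -0.0801]
 [ 0.3947  0.148 ]
 [ 0.5973  0.1363]] corners scene
scene dark [363.8664 191.3441] [135  12  17  19 247]
scene dark [289.4031 193.3566] [ 64  17  12  14 129]
scene dark [267.8462 220.7692] [45 46  8 10 26]
scene dark [368.75   232.9038] [138  48  22  31  52]
scene dark [330.9362 285.617 ] [101 101  21  29  47]
scene dark [244.4422 286.6073] [ 17 105  15  25 303]
top knob [[0.5172 0.0173 0.113 ]]
scene knob [[0.5126 0.0224 0.113 ]]
top sq,round [[ 0.4298 -0.0406  0.01  ]
 [ 0.4437  0.0895  0.01  ]]
scene sq,round [[ 0.4284 -0.0371  0.01  ]
 [ 0.4419  0.0923  0.01  ]]
```

View pics/topc.png

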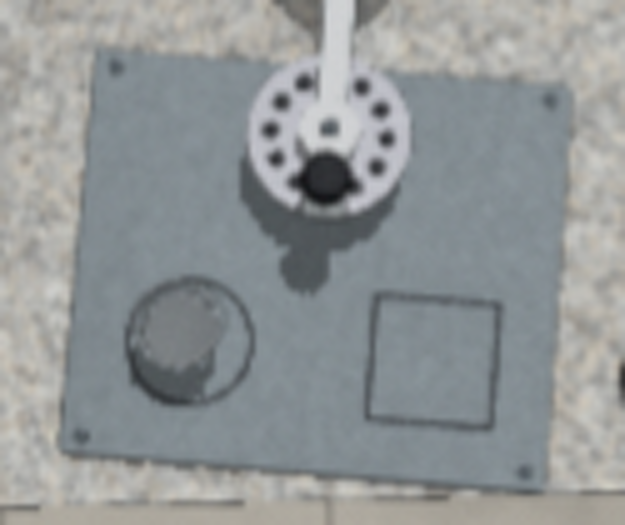

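View pics/scenec.png

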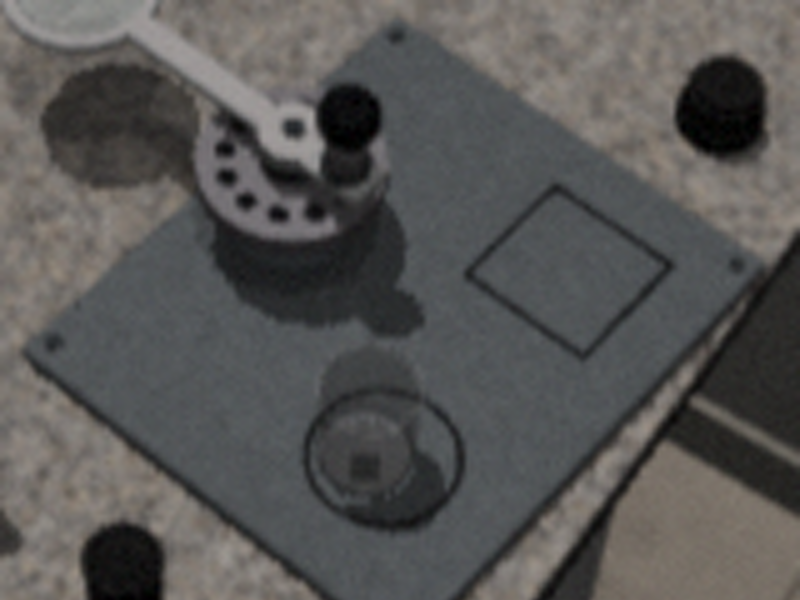

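The crops confirm it. The clear, colourless beaker stands on the round mark, with its foot centre near scene (292.8,261.4) and lip centre near (294,247), and at about (261,246) in top. The square outline's corners and the knob are clear in both views.

```bash
python3 - <<'E'
from h import *
np.set_printoptions(precision=4,suppress=True)
T=lambda a:np.array(a,float)/5+[225,180]-.4
S=lambda a:np.array(a,float)/5+[220,170]-.4
for n,q,rc in(("top",T([(375,293),(501,303),(492,428),(366,419)]),T([(190,341)])),("scene",S([(557,186),(671,266),(585,356),(468,273)]),S([(385,458)]))):
    a=on(n,q,.01)[:,:2];print(n,"sq",a.mean(0),"sides",np.linalg.norm(a-np.roll(a,1,0),axis=1),"yaw",[np.arctan2(*((a[i]-a[j])[[0,1]]*[-1,1])) for i,j in((0,1),(3,2))] , "round",on(n,rc,.01))
print("knob",on("top",T([(326,178)]),.113+.009),on("scene",S([(349,114)]),.119))
print("foot",on("scene",S([(364,457)]),.01),"lip",on("scene",S([(369,388)]),.065),"top mid",on("top",T([(180,330)]),.05))
E
```

```text
top sq [ 0.4306 -0.0387] sides [0.0672 0.0675 0.0666 0.067 ] yaw [np.float64(-0.10569119123220364), np.float64(-0.09744078160006002)] round [[0.4443 0.0906 0.01  ]]
scene sq [ 0.4291 -0.0367] sides [0.0654 0.0657 0.0643 0.0659] yaw [np.float64(-1.6928572203456214), np.float64(-1.676287187479532)] round [[0.4423 0.0932 0.01  ]]
knob [[0.5155 0.018  0.122 ]] [[0.515  0.0215 0.119 ]]
foot [[0.4499 0.098  0.01  ]] lip [[0.4504 0.0977 0.065 ]] top mid [[0.4478 0.094  0.05  ]]
```

```bash
python3 -m jog '[{"delta_pos":[-0.2,-0.14,0],"yaw":-0.1,"claw":-1},{"delta_pos":[-0.4,-0.27,0],"yaw":-0.2,"claw":-1},{"delta_pos":[-0.6,-0.4,0],"yaw":-0.314,"claw":-1},{"delta_pos":[-0.75,-0.5,0],"yaw":-0.314,"claw":-1},{"delta_pos":[-0.92,-0.622,0],"yaw":-0.314,"claw":-1},{"delta_pos":[-0.92,-0.622,0],"yaw":-0.314,"claw":-1},{"delta_pos":[-0.92,-0.622,0],"yaw":-0.314,"claw":-1},{"delta_pos":[-0.92,-0.622,0],"yaw":-0.314,"claw":-1},{"delta_pos":[-0.92,-0.622,0],"yaw":-0.314,"claw":-1},{"delta_pos":[-0.92,-0.622,0],"yaw":-0.314,"claw":-1}]' 20
```

```text
time_s: 1.1
tool_pos: [0.3342, 0.2876, 0.2312]
tool_rot: [-0.0, 0.051, 0.999, -0.0]
ft_force: [-0.3, -0.1, 0.1]
finger_gap: 0.0855
gripper_force: 0.0
```

```bash
cat >> h.py <<'E'
def go(P):
    s=r.state();q=s['tool_rot'];A=R.from_quat([q[1],q[2],q[3],q[0]])
    d=A.inv().apply(np.array(P)-s['tool_pos'])/.2
    y=A.as_matrix()[:,1]; print("t",s['time_s'],"pos",s['tool_pos'].round(4),"yaxis deg",np.degrees(np.arctan2(y[1],y[0])).round(2),"delta",d.round(4))
E
python3 -c "
from h import *
go([.449,.0965,.14])"
```

```text
t 1.1 pos [0.3342 0.2876 0.2312] yaxis deg 84.2 delta [-0.6675 -0.8926  0.4557]
```

```bash
python3 -m jog '[{"delta_pos":[-0.13,-0.18,0.05],"yaw":0,"claw":-1},{"delta_pos":[-0.26,-0.36,0.15],"yaw":0,"claw":-1},{"delta_pos":[-0.4,-0.54,0.25],"yaw":0,"claw":-1},{"delta_pos":[-0.53,-0.71,0.35],"yaw":0,"claw":-1},{"delta_pos":[-0.667,-0.893,0.456],"yaw":0,"claw":-1},{"delta_pos":[-0.667,-0.893,0.456],"yaw":0,"claw":-1},{"delta_pos":[-0.667,-0.893,0.456],"yaw":0,"claw":-1},{"delta_pos":[-0.667,-0.893,0.456],"yaw":0,"claw":-1},{"delta_pos":[-0.667,-0.893,0.456],"yaw":0,"claw":-1},{"delta_pos":[-0.667,-0.893,0.456],"yaw":0,"claw":-1}]'
python3 - <<'E'
from h import *
go([.449,.0965,.022])
p,d=r.camera("scene");c=p[150:310,200:400];cv2.imwrite("pics/above.png",cv2.resize(c,None,fx=3.75,fy=3.75,interpolation=cv2.INTER_CUBIC)[:,:,::-1])
E
```

```text
time_s: 2.1
tool_pos: [0.449, 0.0965, 0.1408]
tool_rot: [0.001, 0.05, 0.999, 0.0]
ft_force: [-0.1, 0.3, -0.2]
finger_gap: 0.0852
gripper_force: 0.0
t 2.1 pos [0.449  0.0965 0.1408] yaxis deg 84.21 delta [ 9.000e-04 -4.000e-04  5.938e-01]
```

View pics/above.png

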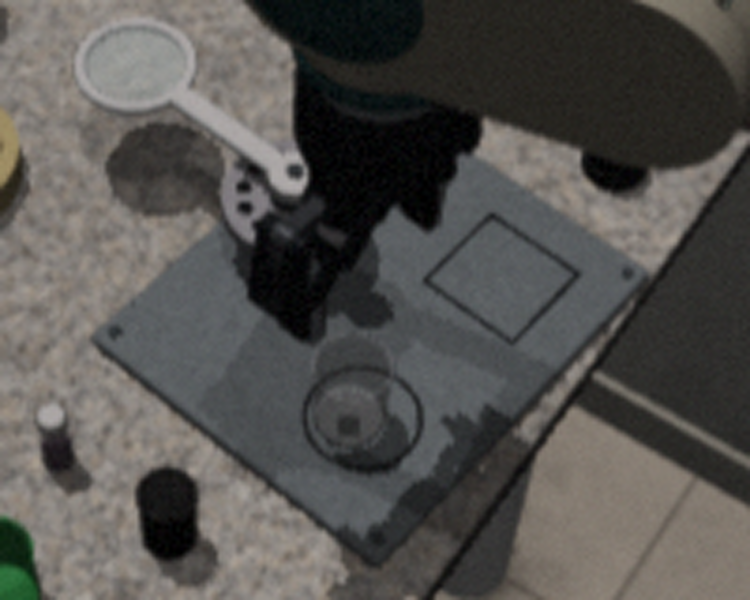

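The open fingers straddle the beaker, with tips at about (305,335) and (432,225) in the crop and the lip at (356,370). Nothing is in the way, so I'm descending.

```bash
python3 -m jog '[{"delta_pos":[0,0,0.1],"yaw":0,"claw":-1},{"delta_pos":[0,0,0.2],"yaw":0,"claw":-1},{"delta_pos":[0,0,0.3],"yaw":0,"claw":-1},{"delta_pos":[0,0,0.4],"yaw":0,"claw":-1},{"delta_pos":[0,0,0.48],"yaw":0,"claw":-1},{"delta_pos":[0,0,0.54],"yaw":0,"claw":-1},{"delta_pos":[0,0,0.594],"yaw":0,"claw":-1},{"delta_pos":[0,0,0.594],"yaw":0,"claw":-1},{"delta_pos":[0,0,0.594],"yaw":0,"claw":-0.5},{"delta_pos":[0,0,0.594],"yaw":0,"claw":-0.3}]' 20
python3 - <<'E'
from h import *
go([.449,.0965,.022])
p,d=r.camera("scene");c=p[150:310,200:400];cv2.imwrite("pics/down.png",cv2.resize(c,None,fx=3.75,fy=3.75,interpolation=cv2.INTER_CUBIC)[:,:,::-1])
E
```

```text
time_s: 3.15
tool_pos: [0.4497, 0.0956, 0.0222]
tool_rot: [0.001, 0.051, 0.999, 0.0]
ft_force: [-0.6, 0.2, 1.0]
finger_gap: 0.0592
gripper_force: 0.0
t 3.15 pos [0.4497 0.0956 0.0222] yaxis deg 84.1 delta [0.0041 0.0041 0.0008]
```

View pics/down.png

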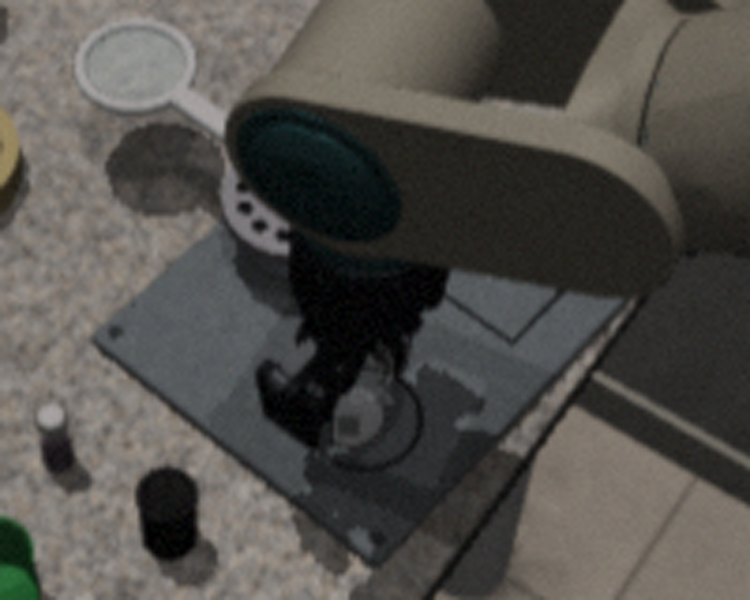

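The beaker, at about (357,415) in the crop, stands undisturbed between the fingers. I'm closing gently.

```bash
python3 -m jog '[{"delta_pos":[0,0,0],"yaw":0,"claw":-0.2},{"delta_pos":[0,0,0],"yaw":0,"claw":-0.15},{"delta_pos":[0,0,0],"yaw":0,"claw":-0.1},{"delta_pos":[0,0,0],"yaw":0,"claw":-0.05},{"delta_pos":[0,0,0],"yaw":0,"claw":0},{"delta_pos":[0,0,0],"yaw":0,"claw":0.05},{"delta_pos":[0,0,0],"yaw":0,"claw":0.1},{"delta_pos":[0,0,0],"yaw":0,"claw":0.15},{"delta_pos":[0,0,0],"yaw":0,"claw":0.2},{"delta_pos":[0,0,0],"yaw":0,"claw":0.2}]' 20
python3 -c "
from h import *
go([.4298,-.0377,.022])"
```

```text
time_s: 4.2
tool_pos: [0.4493, 0.0956, 0.0216]
tool_rot: [0.0, 0.051, 0.999, 0.0]
ft_force: [-0.0, 1.3, 4.8]
finger_gap: 0.0435
gripper_force: 20.4
t 4.2 pos [0.4493 0.0956 0.0216] yaxis deg 84.1 delta [ 0.0285 -0.6731 -0.0025]
```

```bash
python3 -m jog '[{"delta_pos":[0.001,-0.02,0],"yaw":0,"claw":0.2},{"delta_pos":[0.003,-0.06,0],"yaw":0,"claw":0.2},{"delta_pos":[0.005,-0.11,0],"yaw":0,"claw":0.2},{"delta_pos":[0.007,-0.16,0],"yaw":0,"claw":0.2},{"delta_pos":[0.009,-0.21,0],"yaw":0,"claw":0.2},{"delta_pos":[0.011,-0.26,0],"yaw":0,"claw":0.2},{"delta_pos":[0.013,-0.31,0],"yaw":0,"claw":0.2},{"delta_pos":[0.015,-0.36,0],"yaw":0,"claw":0.2},{"delta_pos":[0.016,-0.39,0],"yaw":0,"claw":0.2},{"delta_pos":[0.017,-0.4,0],"yaw":0,"claw":0.2}]'
python3 -c "
from h import *
go([.4298,-.0377,.022])"
```

```text
time_s: 5.2
tool_pos: [0.4375, 0.0151, 0.0215]
tool_rot: [0.0, 0.052, 0.999, 0.0]
ft_force: [1.4, 3.1, 5.7]
finger_gap: 0.0433
gripper_force: 20.6
t 5.2 pos [0.4375 0.0151 0.0215] yaxis deg 84.03 delta [ 0.0106 -0.2668 -0.0025]
```

```bash
python3 -m jog '[{"delta_pos":[0.001,-0.02,0],"yaw":0,"claw":0.2},{"delta_pos":[0.003,-0.06,0],"yaw":0,"claw":0.2},{"delta_pos":[0.005,-0.11,0],"yaw":0,"claw":0.2},{"delta_pos":[0.007,-0.16,0],"yaw":0,"claw":0.2},{"delta_pos":[0.009,-0.2,0],"yaw":0,"claw":0.2},{"delta_pos":[0.01,-0.23,0],"yaw":0,"claw":0.2},{"delta_pos":[0.0106,-0.255,0],"yaw":0,"claw":0.2},{"delta_pos":[0.0106,-0.267,0],"yaw":0,"claw":0.2},{"delta_pos":[0.0106,-0.267,0],"yaw":0,"claw":0.2},{"delta_pos":[0.0106,-0.267,0],"yaw":0,"claw":0.2}]'
python3 - <<'E'
from h import *
go([.4298,-.0377,.022])
p,d=r.camera("top");c=p[190:290,225:360];cv2.imwrite("pics/atsq.png",cv2.resize(c,None,fx=5,fy=5,interpolation=cv2.INTER_CUBIC)[:,:,::-1])
E
```

```text
time_s: 6.2
tool_pos: [0.4297, -0.0376, 0.0215]
tool_rot: [0.0, 0.052, 0.999, -0.0]
ft_force: [-0.3, 1.2, 6.0]
finger_gap: 0.0438
gripper_force: 20.4
t 6.2 pos [ 0.4297 -0.0376  0.0215] yaxis deg 84.05 delta [-0.0006 -0.0002 -0.0025]
```

```bash
python3 -m jog '[{"delta_pos":[0,0,0],"yaw":0,"claw":-0.1},{"delta_pos":[0,0,0],"yaw":0,"claw":-0.4},{"delta_pos":[0,0,0],"yaw":0,"claw":-0.7},{"delta_pos":[0,0,0],"yaw":0,"claw":-1},{"delta_pos":[0,0,0],"yaw":0,"claw":-1},{"delta_pos":[0,0,-0.05],"yaw":0,"claw":-1},{"delta_pos":[0,0,-0.15],"yaw":0,"claw":-1},{"delta_pos":[0,0,-0.3],"yaw":0,"claw":-1},{"delta_pos":[0,0,-0.5],"yaw":0,"claw":-1},{"delta_pos":[0,0,-0.7],"yaw":0,"claw":-1}]'
python3 -c "
from h import *
go([.5158,.019,.175])"
```

```text
time_s: 7.25
tool_pos: [0.4295, -0.0365, 0.1633]
tool_rot: [-0.0, 0.051, 0.999, 0.0]
ft_force: [0.6, -0.0, 1.2]
finger_gap: 0.0852
gripper_force: 0.0
t 7.25 pos [ 0.4295 -0.0365  0.1633] yaxis deg 84.1 delta [-0.4008  0.3205 -0.0583]
```

```bash
python3 -m jog '[{"delta_pos":[0,0,-0.058],"yaw":0,"claw":-1},{"delta_pos":[-0.1,0.08,-0.058],"yaw":0,"claw":-1},{"delta_pos":[-0.2,0.16,-0.058],"yaw":0,"claw":-1},{"delta_pos":[-0.3,0.24,-0.058],"yaw":0,"claw":-1},{"delta_pos":[-0.4,0.32,-0.058],"yaw":0,"claw":-1},{"delta_pos":[-0.4,0.32,-0.058],"yaw":0,"claw":-1},{"delta_pos":[-0.4,0.32,-0.058],"yaw":0,"claw":-1},{"delta_pos":[-0.4,0.32,-0.058],"yaw":0,"claw":-1},{"delta_pos":[-0.4,0.32,-0.058],"yaw":0,"claw":-1},{"delta_pos":[-0.4,0.32,-0.058],"yaw":0,"claw":-1}]'
python3 - <<'E'
from h import *
go([.5158,.019,.094])
a,_=r.camera("top");b,_=r.camera("scene")
f=lambda p,y,x:cv2.resize(p[y:y+100,x:x+130],None,fx=6*1.0,fy=6,interpolation=cv2.INTER_CUBIC)
cv2.imwrite("pics/b2.png",cv2.resize(np.hstack([f(a,185,235)[:,:,::-1],f(b,170,250)[:,:,::-1]]),(800,308)))
cv2.imwrite("pics/b2s.png",f(b,170,250)[:,:,::-1])
E
```

```text
time_s: 8.25
tool_pos: [0.5157, 0.0184, 0.1731]
tool_rot: [0.0, 0.052, 0.999, 0.0]
ft_force: [-0.5, 0.2, 0.0]
finger_gap: 0.0857
gripper_force: 0.0
t 8.25 pos [0.5157 0.0184 0.1731] yaxis deg 84.07 delta [1.000e-04 2.800e-03 3.957e-01]
```

View pics/b2.png

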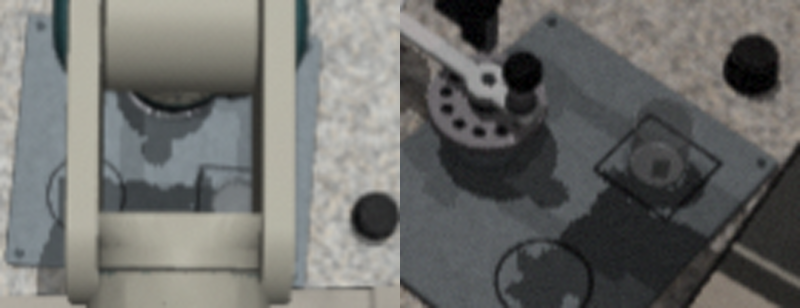

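The beaker stands upright, released and well centred: in the right half its foot is at (657,165) and the square's centre at (658,166). The knob is free at (522,72). I'm descending over the knob.

```bash
python3 -m jog '[{"delta_pos":[0,0.003,0.06],"yaw":0,"claw":-1},{"delta_pos":[0,0.003,0.13],"yaw":0,"claw":-1},{"delta_pos":[0,0.003,0.2],"yaw":0,"claw":-1},{"delta_pos":[0,0.003,0.27],"yaw":0,"claw":-1},{"delta_pos":[0,0.003,0.33],"yaw":0,"claw":-1},{"delta_pos":[0,0.003,0.37],"yaw":0,"claw":-1},{"delta_pos":[0,0.003,0.39],"yaw":0,"claw":-0.8},{"delta_pos":[0,0.003,0.39],"yaw":0,"claw":-0.6},{"delta_pos":[0,0.003,0.39],"yaw":0,"claw":-0.4},{"delta_pos":[0,0.003,0.39],"yaw":0,"claw":-0.2}]'
python3 - <<'E'
from h import *
go([.5158,.019,.094])
b,_=r.camera("scene");cv2.imwrite("pics/k.png",cv2.resize(b[130:250,220:380],None,fx=5,fy=5,interpolation=cv2.INTER_CUBIC)[:,:,::-1])
E
```

```text
time_s: 9.35
tool_pos: [0.5165, 0.0194, 0.0956]
tool_rot: [0.001, 0.051, 0.999, 0.0]
ft_force: [-0.3, 0.9, -0.0]
finger_gap: 0.0512
gripper_force: 0.0
t 9.35 pos [0.5165 0.0194 0.0956] yaxis deg 84.1 delta [ 0.0035 -0.0023  0.0082]
```

View pics/k.png

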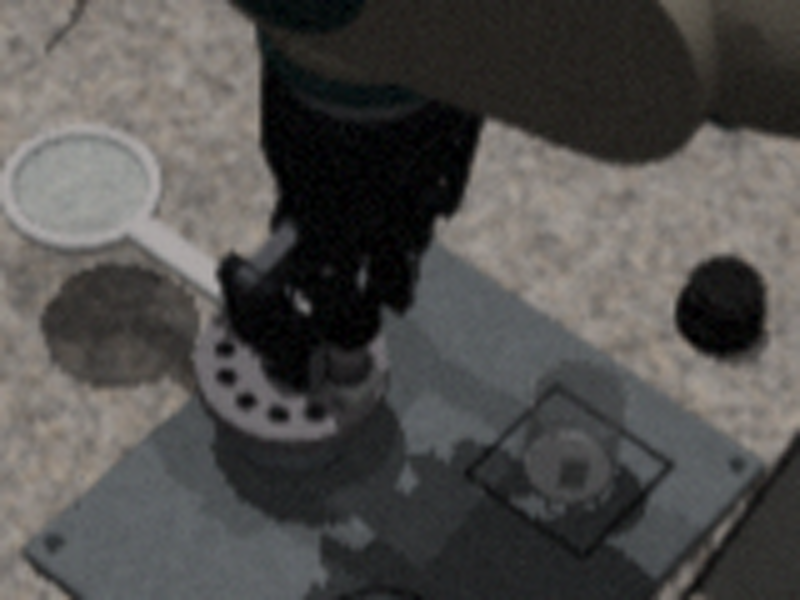

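The fingers straddle the knob, which is at about (345,330) in the crop, and the beaker stands centred in the square. I'm closing on the knob.

```bash
python3 -m jog '[{"delta_pos":[0,0,0],"yaw":0,"claw":0},{"delta_pos":[0,0,0],"yaw":0,"claw":0.1},{"delta_pos":[0,0,0],"yaw":0,"claw":0.2},{"delta_pos":[0,0,0],"yaw":0,"claw":0.3},{"delta_pos":[0,0,0],"yaw":0,"claw":0.4},{"delta_pos":[0,0,0],"yaw":0,"claw":0.5},{"delta_pos":[0,0,0],"yaw":0,"claw":0.6},{"delta_pos":[0,0,0],"yaw":0,"claw":0.7},{"delta_pos":[0,0,0],"yaw":0,"claw":0.7},{"delta_pos":[0,0,0],"yaw":0,"claw":0.7}]' 60
python3 -c "
from h import *
go([.5158,.019,.094])"
```

```text
time_s: 10.4
tool_pos: [0.5161, 0.0184, 0.0953]
tool_rot: [0.0, 0.052, 0.999, -0.001]
ft_force: [-1.6, -5.0, 1.9]
finger_gap: 0.0237
gripper_force: 58.6
t 10.4 pos [0.5161 0.0184 0.0953] yaxis deg 84.06 delta [0.0016 0.0031 0.0065]
```

```bash
python3 -m jog '[{"delta_pos":[0,0,-0.005],"yaw":0,"claw":0.7},{"delta_pos":[0,0,-0.01],"yaw":0,"claw":0.7},{"delta_pos":[0,0,-0.015],"yaw":0,"claw":0.7},{"delta_pos":[0,0,-0.02],"yaw":0,"claw":0.7},{"delta_pos":[0,0,-0.025],"yaw":0,"claw":0.7},{"delta_pos":[0,0,-0.03],"yaw":0,"claw":0.7},{"delta_pos":[0,0,-0.035],"yaw":0,"claw":0.7},{"delta_pos":[0,0,-0.04],"yaw":0,"claw":0.7},{"delta_pos":[0,0,-0.045],"yaw":0,"claw":0.7},{"delta_pos":[0,0,-0.05],"yaw":0,"claw":0.7}]'
python3 - <<'E'
from h import *
go([.5158,.019,.1053]);s=r.state();print(s['ft_force'],s['finger_gap'])
E
```

```text
time_s: 11.4
tool_pos: [0.5159, 0.0184, 0.1033]
tool_rot: [-0.0, 0.052, 0.999, -0.001]
ft_force: [5.2, -5.3, -9.4]
finger_gap: 0.0237
gripper_force: 59.2
t 11.4 pos [0.5159 0.0184 0.1033] yaxis deg 84.06 delta [ 0.001   0.0029 -0.0098]
[ 5.15830684 -5.34822963 -9.42357196] 0.02373127837034073
```

```bash
python3 -m jog '[{"delta_pos":[0,0,-0.004],"yaw":0,"claw":0.7},{"delta_pos":[0,0,-0.008],"yaw":0,"claw":0.7},{"delta_pos":[0,0,-0.012],"yaw":0,"claw":0.7},{"delta_pos":[0,0,-0.016],"yaw":0,"claw":0.7},{"delta_pos":[0,0,-0.02],"yaw":0,"claw":0.7},{"delta_pos":[0,0,-0.022],"yaw":0,"claw":0.7},{"delta_pos":[0,0,-0.022],"yaw":0,"claw":0.7},{"delta_pos":[0,0,-0.022],"yaw":0,"claw":0.7},{"delta_pos":[0,0,-0.022],"yaw":0,"claw":0.7},{"delta_pos":[0,0,-0.022],"yaw":0,"claw":0.7}]'
python3 - <<'E'
from h import *
go([.5158,.019,.1093]);s=r.state();print(s['ft_force'],s['finger_gap'])
E
```

```text
time_s: 12.4
tool_pos: [0.5159, 0.0184, 0.1074]
tool_rot: [-0.001, 0.052, 0.999, -0.001]
ft_force: [6.3, -5.0, -11.2]
finger_gap: 0.0238
gripper_force: 59.3
t 12.4 pos [0.5159 0.0184 0.1074] yaxis deg 84.05 delta [ 0.0009  0.003  -0.0097]
[  6.30154211  -5.02399062 -11.17338167] 0.023794494283914676
```

```bash
python3 -m jog '[{"delta_pos":[0,0,-0.003],"yaw":0,"claw":0.7},{"delta_pos":[0,0,-0.006],"yaw":0,"claw":0.7},{"delta_pos":[0,0,-0.009],"yaw":0,"claw":0.7},{"delta_pos":[0,0,-0.012],"yaw":0,"claw":0.7},{"delta_pos":[0,0,-0.015],"yaw":0,"claw":0.7},{"delta_pos":[0,0,-0.018],"yaw":0,"claw":0.7},{"delta_pos":[0,0,-0.018],"yaw":0,"claw":0.7},{"delta_pos":[0,0,-0.018],"yaw":0,"claw":0.7},{"delta_pos":[0,0,-0.018],"yaw":0,"claw":0.7},{"delta_pos":[0,0,-0.018],"yaw":0,"claw":0.7}]'
python3 - <<'E'
from h import *
go([.5158,.019,.1093]);s=r.state();print(s['ft_force'],s['finger_gap'])
b,_=r.camera("scene");cv2.imwrite("pics/up.png",cv2.resize(b[130:250,220:380],None,fx=5,fy=5,interpolation=cv2.INTER_CUBIC)[:,:,::-1])
E
```

```text
time_s: 13.4
tool_pos: [0.5158, 0.0184, 0.1095]
tool_rot: [-0.001, 0.052, 0.999, -0.001]
ft_force: [10.8, -5.1, -19.6]
finger_gap: 0.0237
gripper_force: 60.0
t 13.4 pos [0.5158 0.0184 0.1095] yaxis deg 84.05 delta [0.0005 0.003  0.0012]
[ 10.84831271  -5.13371197 -19.64896914] 0.02365232679835016
```

View pics/up.png

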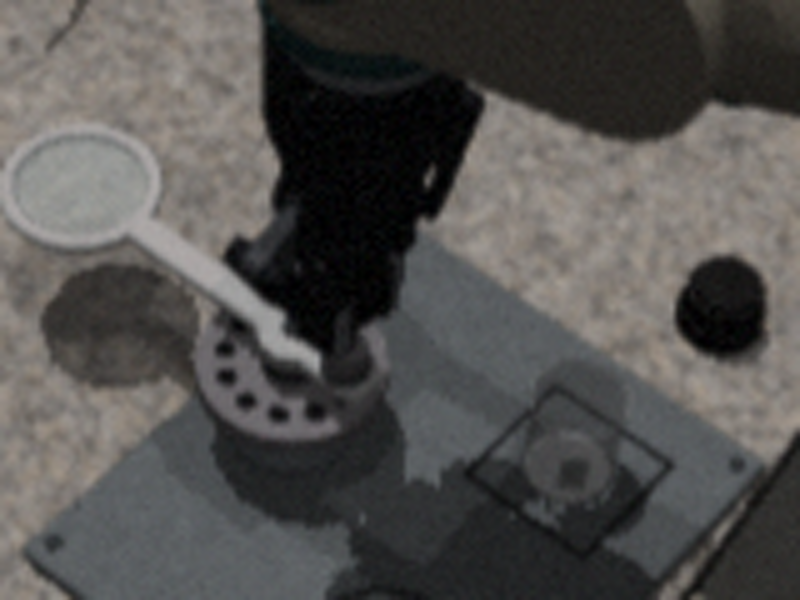

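The gripper holds the raised plunger, with the fingers at about (340,310) and the sleeve exposed below at (345,365). It has travelled 14.2 mm and the force rose to 20 N, so it is at the stop. The beaker stands in the square and the lens is untouched.

```bash
python3 -c "
from workcell import r
print(r.close_job())"
```

```text
the job is handed in; nothing more can be done
None
```

The job is handed in: the beaker was slid to the middle of the square mark and released upright, and the gripper still holds the plunger at its upper stop (14 mm travel, about 20 N).

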